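Snap a new lens onto a trailer lamp and hold it down for its screws

ROBOT

A 6-joint arm with a two-finger parallel gripper is mounted at the origin on a cart in front of the work surface, level with it; the furniture and walls round the work are solid. World frame = base frame: x ahead of the robot, y to its left, z up, the work surface at z = 0. Lengths are in mm, angles in rad, forces in N, time in s.
With the tool pointing down it reaches from about 300 to 775 mm from the base axis. Payload 14.6 kg.
Tool frame: the origin (TCP) lies on the centre line of the jaws, within the pads' length; the fingertips stand 8 mm ahead of it and the grasp point (between the pads) lies 11 mm behind it; z points along the fingers, y is the direction in which the jaws open and shut (so a half turn about z gives the same grasp; the last joint's range is limited). The gripper opens to 94 mm and grips with 3 to 60 N. Pads are 16 mm wide; open, the fingers measure 119 mm over their backs; the gripper's body (75 mm by 177 mm) begins 78 mm behind the grasp point.
Start: joints at [-1.327, 0.3, 1.521, -0, 1.321, -0.067], TCP at [168.194, -523.641, 213.446] pointing down, gripper open.
Joint ranges: [-3.03, 3.03], [-0.79, 2.21], [0.23, 2.52], [-1.04, 4.18], [0, 3.07], [-2.55, 2.55]. Speed limits (rad/s): [2.22, 2.22, 2.57, 3.14, 3.14, 3.14].

INTERFACE

Orientations are given as [roll, pitch, yaw] about the fixed x, y, z axes, in that order (R = Rz(yaw) Ry(pitch) Rx(roll)).
In Python, from cell import read_state, cams, manip gives the robot as it stands.
- The arm moves only by the shell command python3 -m handwheel 'ROWS' [OPENING] [FORCE]. ROWS is JSON, a list of rows, each a list of 4 numbers: the shift along the tool's x, y, z in m, then the turn about the tool's z in degrees. In form: [[dx, dy, dz, turn], ...]. A call has 1 to 5 rows; each row is the pose to reach, as a shift and turn from the pose measured when the call began, along the tool's axes at that moment; what a row does not reach only later rows make up. A row lasts 1/8 s, in which the tool goes at most 62.5 mm and 10.7 degrees, less where a joint would pass 70% of its speed; a pose out of reach is approached as far as the arm can. A call with a gripper value outside its range is refused whole. OPENING is the closure, from 0 (fully open) to 1 (shut), set as the call begins (- or left out, the last holds). The fingers move at their own pace and stop on an object; FORCE is the grip in N (left out, the last holds). Time passes only in rows, so rows that repeat a pose let the fingers close. It gives the time, the measured TCP pose, the force and the opening at its end, in the units of the state.
- read_state(): the state, without advancing time (a new reading comes with each control period).
- cams.camera(name): name is "side" or "top" or "wrist"; returns the picture (384x512x3 uint8, red, green, blue); there is no depth.
- cams.get_calibration(name): a dict with "vertical_fov" (degrees; the focal length in pixels is half the picture's height over the tangent of half this angle, whatever the lens; pixels are square), "cx", "cy" (the principal point, pixels), "R" (3x3) and "t" (3): a world point X has camera coordinates R X + t. Camera axes: x right, y down, z forward; pixel columns grow to the right and rows downward; lengths in mm; the calibration is good to about 2 mm. A picture is of the moment at which its call begins: read the wrist's pose just before it. get_calibration takes no time and is no camera call; for the wrist camera it gives the pose at the moment of the call.
- manip.sign_off(): hands the job in, once; it reports no verdict.
The state is a dict: "clock": time; "joints": joint angles; "qd": joint speeds; "effort": joint torques, N m; "eef_pos": TCP position; "eef_rot": TCP orientation; "wrist_force": force on the tool from outside, world axes, zero at the start; "moment": the same for the moment, N m; "finger_gap": finger opening in mm.
Only numpy, scipy, OpenCV 4.12 (cv2) and the standard library are available. Lean on these libraries where they do the work, as an engineer would, in place of code of your own. Each camera call takes 0.05 s, during which the arm holds its last target. There are 200 camera calls.

TASK

Fit the loose amber lens on the bare lamp of the trailer's lamp bracket: its two screw ears over the two screw bosses, pressed straight down past the click and on until the rubber seal is squeezed and the ears sit on their bosses. Finish while you still hold it pressed down, so that I can put its screws in; do not let go. The lens is thin plastic and cracks if it is squeezed or pressed hard, so handle it gently, and do not disturb the glass, the tape measure, the screwdriver or the roll of tape.

Things in the scene. Friction and masses are not known exactly. Their poses are not given: they have to be found in the camera images.
- lens: loose amber lamp lens, about 45 g, mouth down: a round cup 54 mm across, 34 mm high, straight walls to 27 mm, 49 mm across and 31 mm deep inside. Origin at the centre of its mouth, z up. Two screw ears at the rim along +y and -y reach 38 mm out (11 wide, 5 high): grip it across x. A half turn is the same. It cracks above 45 N of grip on a finger or 50 N pressed on the lamp.
- lamp_bracket: grey bracket 78 x 190 x 16 mm, fixed to the bench, with two round black lamp bases, 46 mm from its centre along its long axis y: at -y a finished lamp with a red lens (58 mm high above the bench), at +y the bare lamp. Origin at the centre of its underside, z up.
- seat (a point): on the axis of the bare lamp, 23.7 mm above the bench: the lens's origin lies here when its ears sit on the two bosses, which stand 33 mm along +y and -y. The lens's y must lie along this y, either way round. The lamp's grey collar, 40 mm across, reaches 19 mm above this point, then tapers to 29 mm across at 24 mm; bulb to 28 mm.
- seal (a joint): how far the black rubber sealing ring round the collar is pressed down, m: 0 free; 0.0033 when the lens's ears sit on their bosses. It pushes back with 2 N at first touch and 3 N more for each mm (12 N fully home), and lifts the lens again if it is not held down.
- tape_electrical: roll of black tape, 57 mm wide and 19 mm high, lying flat near the lens; leave it alone. Origin at the centre of its underside.
- tea_glass: tea glass, 62 mm wide and 86 mm high, to the far right; leave it alone. Origin at the centre of its foot.
- screwdriver_cross: blue screwdriver, 178 mm long and 28 mm high, lying beyond the bracket; leave it alone. Origin under its centre, length along y.
- lens_bead (a point): on the axis of the lens, 5 mm above its mouth: the level of the inner snap bead (43 mm inner diameter) that must pass below the lamp's catches. Axes as the lens's.
- catches (a point): on the axis of the bare lamp, 12.3 mm above the seat: the level of four sprung steel catches in the collar. From where the lens's mouth is 12 mm above the seat they resist with up to 8 to 15 N; near 7 mm the lens clicks past, the force drops and turns to a pull of about 10 N; at 3.3 mm it meets the seal.
- tape_measure: yellow tape measure, 37 x 95 x 64 mm, standing near the bench corner close to the robot; leave it alone. Origin under its centre, length along y.

How it is judged (in metres and radians):
On the way:
1. the lens is picked up and carried over the bare lamp (z of lens in the frame of seat above 0.022 m and horizontal distance between lens and seat below 0.03 m and contact force between the fingers and lens above 1 N), for 0.05 s.
At the end, for the whole second after the job is handed in: The lens sits on the bare lamp, ears on the bosses: within 3 mm of the axis, 1.5 mm of full depth, 0.06 rad of level, ears within 0.12 rad of the bosses; the seal is squeezed 2 mm or more and the robot still presses it down with more than 6 N (horizontal distance between lens and seat below 0.003 m and z of lens in the frame of seat below 0.0015 m and angle between lens's own z axis and vertical below 0.06 rad and angle between the y axis of lens and the y axis of seat, either way round below 0.12 rad and value of joint seal above 0.002 m and contact force between lens and lamp_bracket above 6 N and contact force between the fingers and lens above 6 N); the arm keeps its last pose, push and grip.
It fails at once if the lens is gripped with more than 45 N on a finger and cracks (contact force between the fingers and lens above 90 N).
It fails at once if the lens is pressed on the lamp with more than 50 N (contact force between lens and lamp_bracket above 50 N).
It fails at once if the tea glass, the tape measure, the screwdriver or the roll of tape is shifted by more than 20 mm (distance of any of tea_glass, tape_measure, screwdriver_cross, tape_electrical from where it was at the start of the episode above 0.02 m).
It also fails if it takes over 50 s, if anything falls off the work surface, if the arm or the gripper's body presses on something with over 40 N, if the wrist force passes 120 N, or if a joint passes its speed limit or range.

## Working session

There is one attempt and no reset: what is moved stays moved. The work goes in short steps, Python scripts to look and compute and a shell command to move; the robot and the scene stay as the last step left them, time stands still between calls to the robot, and variables do not carry over. Pictures are saved under pics/ and viewed, about 8 in all and at most 12, crops included, and the job is handed in when it is done.

```bash
mkdir -p pics
cat > h.py <<'E'
import numpy as np,cv2
from cell import read_state,cams,manip
def snap(n,f):
    c=cams.get_calibration(n); im=np.array(cams.camera(n)); cv2.imwrite('pics/'+f,im[:,:,::-1]); return im,c
def ray(c,u,v):
    f=192/np.tan(np.radians(c['vertical_fov'])/2); R=np.array(c['R']);t=np.array(c['t'])
    d=R.T@np.array([(u-c['cx'])/f,(v-c['cy'])/f,1]); return -R.T@t,d/np.linalg.norm(d)
def onz(c,u,v,z):
    o,d=ray(c,u,v); return o+d*(z-o[2])/d[2]
def proj(c,X):
    f=192/np.tan(np.radians(c['vertical_fov'])/2); p=np.array(c['R'])@np.array(X)+np.array(c['t']); return f*p[0]/p[2]+c['cx'],f*p[1]/p[2]+c['cy']
E
python3 - <<'E'
from h import *
print(read_state())
for n in('top','side','wrist'):
    im,c=snap(n,n+'0.png'); print(n,c)
a=[cv2.imread(f'pics/{n}0.png') for n in('top','side')]
E
```

```text
{'clock': 0.0, 'joints': array([-1.32664590e+00,  3.00509523e-01,  1.52156916e+00, -1.95866640e-05,
        1.32066940e+00, -6.66011310e-02]), 'qd': array([-0.00055968,  0.0004539 , -0.0011509 ,  0.00098021,  0.0007382 ,
        0.00057798]), 'effort': array([-8.33393233e-05, -5.31808519e+01, -3.52734196e+01,  7.08281645e-02,
        2.43591605e-02, -9.64658898e-05]), 'eef_pos': array([ 168.10917534, -523.42484703,  212.8702828 ]), 'eef_rot': array([-3.14043852e+00, -5.79664816e-05,  3.10756383e-01]), 'wrist_force': array([0.71328657, 0.31416947, 0.15969808]), 'moment': array([ 0.00052435, -0.00797299, -0.02495453]), 'finger_gap': 94.03440052070613}
top {'vertical_fov': 53.21046302843505, 'cx': 254.25594264333543, 'cy': 190.84498672222685, 'R': array([[ 0.02992762, -0.99954719,  0.00312315],
       [-0.98849411, -0.03005987, -0.14824238],
       [ 0.14826914,  0.00134932, -0.98894613]]), 't': array([-301.72806295,  488.28741136,  836.21538828])}
side {'vertical_fov': 46.05654930410958, 'cx': 255.36334791870078, 'cy': 199.08994856796951, 'R': array([[ 0.99793448,  0.06034403,  0.02203125],
       [ 0.05295492, -0.57858787, -0.81389917],
       [-0.03636694,  0.8133847 , -0.5805883 ]]), 't': array([-453.62619246, -130.6247693 , 1337.22204369])}
wrist {'vertical_fov': 67.96755100634073, 'cx': 255.37405887388806, 'cy': 191.76889054591567, 'R': array([[ 3.06833492e-01, -9.51762992e-01, -6.44538532e-04],
       [-9.25359003e-01, -2.98479529e-01,  2.33710689e-01],
       [-2.22629566e-01, -7.11138373e-02, -9.72305970e-01]]), 't': array([-550.57628452,  -23.76670798,  389.79339031])}
```

View pics/top0.png

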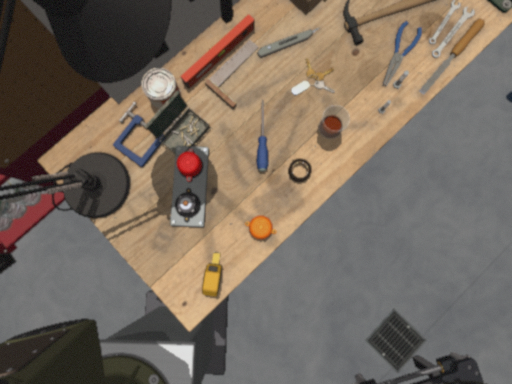

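View pics/side0.png

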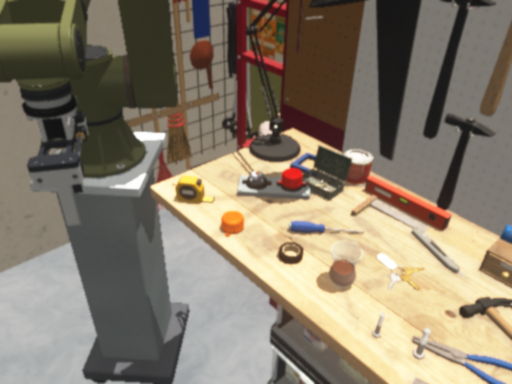

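The top view shows the lens at (260,228), the bare lamp at (187,204), the red lens at (188,163), the tape roll at (300,170) and the tape measure at (212,275). A desk lamp stands to the left at (95,185), with its arm reaching in from the edge.

Run:
```python
from h import *
im=cv2.imread('pics/top0.png'); c=cams.get_calibration('top'); s=cv2.imread('pics/side0.png'); cs=cams.get_calibration('side')
def blob(im,box,lo,hi):
    h=cv2.cvtColor(im,cv2.COLOR_BGR2HSV); m=cv2.inRange(h,lo,hi); k=np.zeros_like(m); x0,y0,x1,y1=box; k[y0:y1,x0:x1]=m[y0:y1,x0:x1]
    M=cv2.moments(k,True); return M['m10']/M['m00'],M['m01']/M['m00'],M['m00']
l=blob(im,(240,210,280,245),(5,180,120),(20,255,255)); print('lens',l,onz(c,l[0],l[1],20))
l=blob(s,(215,205,250,240),(5,180,100),(20,255,255)); print('lens side',l,onz(cs,l[0],l[1],18))
r=blob(im,(170,145,205,182),(0,150,80),(6,255,255)); print('red',r,onz(c,r[0],r[1],45))
print('bare',onz(c,187,204,40))
for p in[(210,149),(206,226),(170,223)]: print('br',p,onz(c,*p,16))
print('tapem',onz(c,212,275,40),'roll',onz(c,300,170,10),'glass',onz(c,330,130,40), 'lamp',onz(c,95,180,20),onz(c,95,180,400))
big=np.vstack([cv2.resize(im[130:310,60:320],None,fx=3,fy=3,interpolation=3)]);cv2.imwrite('pics/topc.png',big)
```

```text
lens (260.30843373493974, 227.13734939759036, 415.0) [ 416.12429791 -303.20799373   20.        ]
lens side (231.935, 222.4775, 400.0) [ 417.62676614 -307.8265215    18.        ]
red (188.06422018348624, 163.08715596330276, 436.0) [ 555.31716451 -134.13235132   45.        ]
bare [ 462.08011879 -136.07149967   40.        ]
br (210, 149) [ 597.36680276 -178.96763148   16.        ]
br (206, 226) [ 415.19162905 -178.33718084   16.        ]
br (170, 223) [419.5793453  -95.19512142  16.        ]
tapem [ 307.06102525 -199.69578381   40.        ] roll [ 554.39230548 -393.63805936   10.        ] glass [ 645.10478744 -458.69839826   40.        ] lamp [513.94881028  84.65410472  20.        ] [450.82355239 -76.22810857 400.        ]
```

View pics/topc.png

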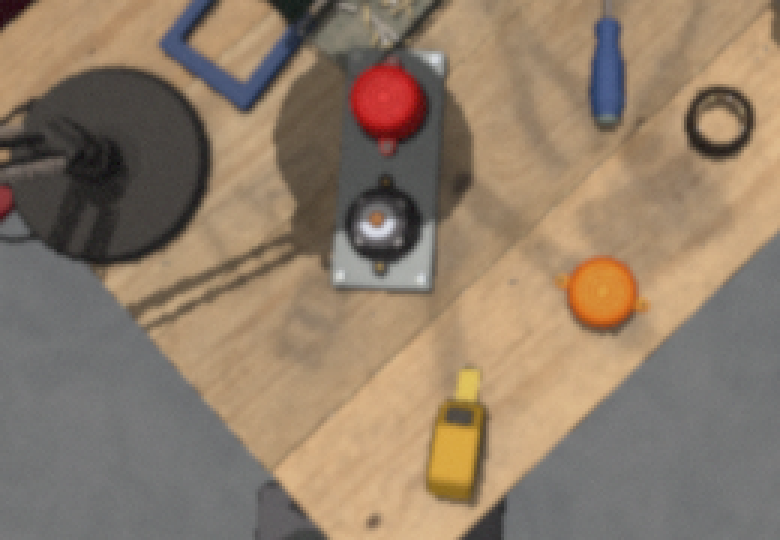

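```bash
python3 -m handwheel '[[0.303,-0.132,0.04,-56.7],[0.303,-0.132,0.04,-56.7],[0.303,-0.132,0.04,-56.7],[0.303,-0.132,0.04,-56.7],[0.303,-0.132,0.04,-56.7]]' 0
```

```text
clock: 0.78
eef_pos: [402.2, -317.0, 175.4]
eef_rot: [-3.141, -0.001, 1.254]
wrist_force: [0.4, -0.8, -0.5]
finger_gap: 94.5
```

```bash
python3 -m handwheel '[[0.02,-0.01,0.005,-2.7],[0.02,-0.01,0.005,-2.7],[0.02,-0.01,0.005,-2.7]]'
python3 - <<'E'
from h import *
print(read_state()['eef_pos'],read_state()['eef_rot'])
im,c=snap('wrist','w1.png'); np.save('w1c.npy',c,allow_pickle=True)
h=cv2.cvtColor(im,cv2.COLOR_RGB2HSV); m=cv2.inRange(h,(5,170,90),(22,255,255))
n,lab,st,ce=cv2.connectedComponentsWithStats(m)
for i in range(1,n):
    if st[i,4]>200: print(st[i],ce[i],onz(c,*ce[i],20))
E
```

```text
clock: 1.15
eef_pos: [398.8, -295.7, 170.7]
eef_rot: [3.142, -0.0, 1.3]
wrist_force: [0.2, -0.5, 0.0]
finger_gap: 94.0
[ 398.77219992 -295.72409187  170.73507589] [ 3.14150918e+00 -3.81362262e-04  1.29962646e+00]
[  97  104   81   42 2279] [134.98244844 124.23606845] [ 290.4033158  -196.91967315   20.        ]
[ 248  151   48   62 1929] [271.18921721 183.64230171] [ 417.78506835 -301.4604591    20.        ]
```

View pics/w1.png

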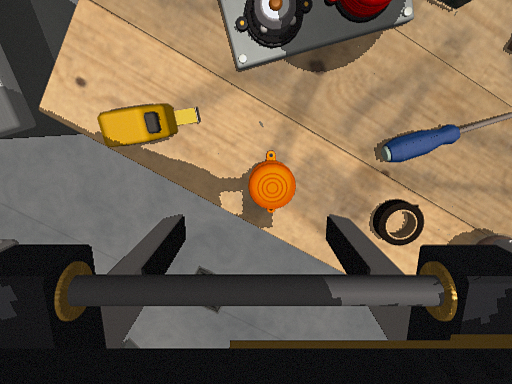

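The wrist view shows the lens top at about (272,187), with its ears at (271,155) and (272,211). The jaws are already almost square to the ears.

Run:
```python
from h import *
c=np.load('w1c.npy',allow_pickle=True).item(); im=cv2.imread('pics/w1.png')
h=cv2.cvtColor(im,cv2.COLOR_BGR2HSV); m=cv2.inRange(h,(5,170,90),(22,255,255)); m[:,:240]=0
m2=cv2.morphologyEx(m,cv2.MORPH_OPEN,cv2.getStructuringElement(2,(17,17)))
for r in range(148,216,3):
    x=np.where(m[r])[0]; print(r,x.min() if len(x) else '',x.max() if len(x) else '',end=' | ')
cn=max(cv2.findContours(m2,0,1)[0],key=cv2.contourArea); (u,v),rad=cv2.minEnclosingCircle(cn)
print('\ncirc',u,v,rad,onz(c,u,v,30),onz(c,u,v,20))
e=onz(c,271.2,151.5,5);print('ear tip',e)
for z in(3,):
  ex,ey=onz(c,271.2,153,4)[:2]
p=onz(c,272,187,34);print('rings',p)
d=e-p;print('ang',np.degrees(np.arctan2(d[1],d[0])),np.hypot(*d[:2]))
```

```text
148   | 151 268 273 | 154 266 275 | 157 266 275 | 160 266 275 | 163 259 282 | 166 256 285 | 169 253 289 | 172 251 291 | 175 250 292 | 178 249 294 | 181 249 294 | 184 248 295 | 187 248 295 | 190 249 294 | 193 249 294 | 196 251 292 | 199 253 290 | 202 255 288 | 205 259 284 | 208 266 277 | 211 268 273 | 214   | 
circ 271.5 184.0 25.045059204101562 [ 418.02323041 -299.76376132   30.        ] [ 418.02376061 -301.96466802   20.        ]
ear tip [ 427.61469935 -267.36037879    5.        ]
rings [ 417.69407053 -302.31660516   34.        ]
ang 74.15597948414708 36.33671199252964
```

```bash
python3 -m handwheel '[[-0.002,0.02,0.04,0],[-0.002,0.02,0.08,0],[-0.002,0.02,0.11,0],[-0.002,0.02,0.11,0],[-0.002,0.02,0.11,0]]' 0 5
python3 - <<'E'
from h import *
print(read_state()['eef_pos'],read_state()['eef_rot'])
im,c=snap('wrist','w2.png'); X=read_state()['eef_pos']
h=cv2.cvtColor(im,cv2.COLOR_RGB2HSV); m=cv2.inRange(h,(5,170,90),(22,255,255)); n,lab,st,ce=cv2.connectedComponentsWithStats(m)
for i in range(1,n):
    if st[i,4]>300: print(st[i],ce[i],onz(c,*ce[i],34))
E
```

```text
clock: 1.82
eef_pos: [417.8, -304.1, 62.0]
eef_rot: [3.14, 0.0, 1.298]
wrist_force: [-0.5, 0.0, 0.6]
finger_gap: 93.9
[ 417.78043115 -304.10089915   62.03522238] [3.13997242e+00 3.04386403e-04 1.29821258e+00]
[   0   88  113   67 4887] [ 49.88418253 117.36566401] [ 304.5422886  -198.65149829   34.        ]
[ 217  159   72   89 4245] [252.6221437  208.46690224] [ 419.14338025 -297.35864351   34.        ]
```

View pics/w2.png

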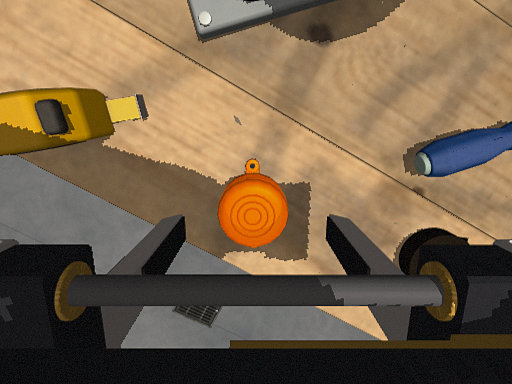

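The rings sit at (252,215) and the ear hole at (252,166), so the lens is between the jaws.

```bash
python3 - <<'E'
from h import *
c=cams.get_calibration('wrist'); p=onz(c,252.3,215.5,34);e=onz(c,252.3,166,5); d=e-p
print(p,e,np.degrees(np.arctan2(d[1],d[0])),np.hypot(*d[:2]))
E
python3 -m handwheel '[[0.001,0,0.02,0],[0.001,0,0.04,0],[0.001,0,0.049,0],[0.001,0,0.049,0],[0.001,0,0.049,0]]'
```

```text
[ 417.59686116 -302.51115783   34.        ] [ 426.13501791 -271.30714761    5.        ] 74.69708644674238 32.35104905119089
clock: 2.5
eef_pos: [418.7, -303.5, 14.2]
eef_rot: [3.138, 0.001, 1.298]
wrist_force: [-0.7, 0.3, 0.2]
finger_gap: 94.0
```

```bash
python3 -m handwheel '[[0.0005,-0.001,0.002,0],[0.0005,-0.001,0.002,0],[0.0005,-0.001,0.002,0],[0.0005,-0.001,0.002,0],[0.0005,-0.001,0.002,0]]' 1 6;python3 -m handwheel '[[0,0,0,0],[0,0,0,0],[0,0,0,0],[0,0,0,0]]' 1 20; python3 -m handwheel '[[0,0,0,0],[0,0,0,0]]' 1 28
```

```text
clock: 3.12
eef_pos: [417.9, -302.8, 12.2]
eef_rot: [3.138, 0.001, 1.298]
wrist_force: [0.1, -0.1, 0.8]
finger_gap: 53.9
clock: 3.62
eef_pos: [417.9, -302.8, 12.2]
eef_rot: [3.138, 0.001, 1.298]
wrist_force: [-0.4, 0.5, 0.5]
finger_gap: 53.4
clock: 3.88
eef_pos: [417.9, -302.8, 12.2]
eef_rot: [3.138, 0.001, 1.298]
wrist_force: [0.1, 1.3, 0.1]
finger_gap: 53.8
```

```bash
python3 -m handwheel '[[0,0,-0.03,0],[0,0,-0.08,0],[0,0,-0.12,0],[0,0,-0.12,0]]'; python3 -m handwheel '[[0.03,-0.016,0,10],[0.06,-0.032,0,20],[0.09,-0.048,0,30],[0.12,-0.064,0,40],[0.15,-0.079,0,50]]'
```

```text
clock: 4.38
eef_pos: [418.5, -303.4, 135.0]
eef_rot: [3.133, 0.003, 1.298]
wrist_force: [-0.1, 0.1, -1.1]
finger_gap: 54.1
clock: 5.0
eef_pos: [381.9, -136.4, 132.8]
eef_rot: [3.135, -0.003, 0.42]
wrist_force: [1.1, -0.4, -0.5]
finger_gap: 53.7
```

```bash
python3 -m handwheel '[[0,0,0,8],[0,0,0,16],[0,0,0,24],[0,0,0,24],[0,0,0,24]]'
python3 - <<'E'
from h import *
print(read_state()['eef_pos'],read_state()['eef_rot'])
im,c=snap('wrist','w3.png'); np.save('w3c.npy',c,allow_pickle=True)
E
```

```text
clock: 5.62
eef_pos: [381.7, -136.3, 132.3]
eef_rot: [3.137, -0.005, 0.004]
wrist_force: [0.1, -1.0, 0.3]
finger_gap: 53.5
[ 381.74427807 -136.33572888  132.30036825] [ 3.13717485 -0.00488837  0.00408644]
```

View pics/w3.png

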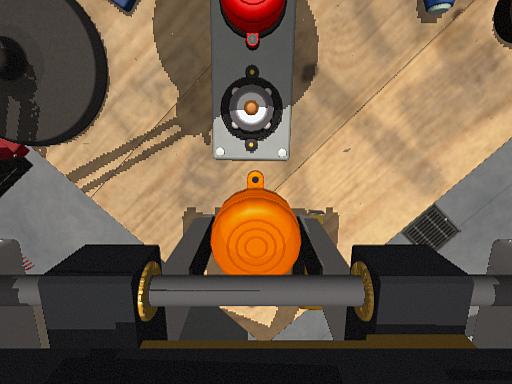

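The bosses are at (251,72) and (251,145) and the bulb at (251,107). On the held lens, the ear hole is at (255,180) and the rings at (256,246).

Run:
```python
from h import *
c=np.load('w3c.npy',allow_pickle=True).item(); im=cv2.imread('pics/w3.png')
crop=np.hstack([cv2.resize(im[55:165,200:300],None,fx=4,fy=4,interpolation=2),cv2.resize(im[165:275,206:306],None,fx=4,fy=4,interpolation=2)]);cv2.imwrite('pics/w3c.png',crop)
a=onz(c,251,72,23.7);b=onz(c,250.5,145,23.7);q=onz(c,251,107,51.7)
print(a,b,(a+b)/2,np.linalg.norm(a-b),np.degrees(np.arctan2(*(a-b)[1::-1])),'bulb',q)
e=onz(c,255.5,180,125);r=onz(c,256,246,154);print('lens',e,r,np.degrees(np.arctan2(*(e-r)[1::-1])))
```

```text
[ 496.89189207 -132.80380464   23.7       ] [ 430.50183025 -132.42344786   23.7       ] [ 463.69686116 -132.61362625   23.7       ] 66.39115136676801 -0.3282509272655672 bulb [ 464.36466076 -133.14624922   51.7       ]
lens [ 415.33333517 -136.85984298  125.        ] [ 382.90772379 -137.16674821  154.        ] 0.5422827343280657
```

View pics/w3c.png

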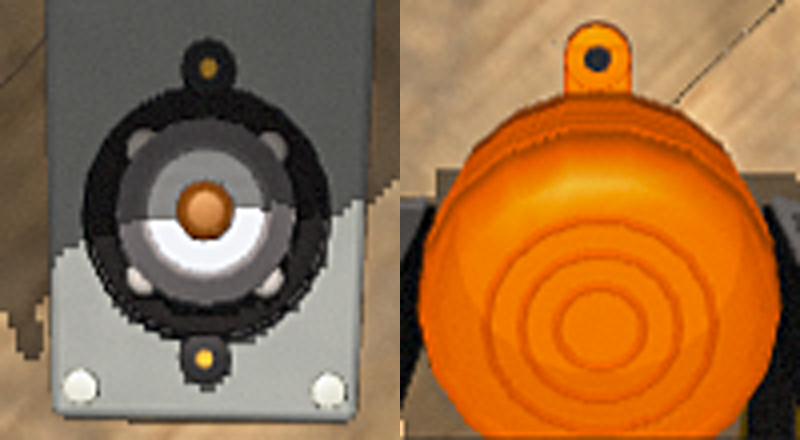

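Run:
```python
from h import *
c=np.load('w3c.npy',allow_pickle=True).item()
a=onz(c,252,71.8,23.7);b=onz(c,251,144.5,23.7);q=onz(c,251.2,107.5,51.7)
print((a+b)/2,np.degrees(np.arctan2(*(a-b)[1::-1])),'bulb',q)
e=onz(c,255.5,179.5,125);r=onz(c,256.5,247.2,154);print('lens',e,r,np.degrees(np.arctan2(*(e-r)[1::-1])))
```

```text
[ 464.02713048 -133.31591867   23.7       ] -0.7054860545099986 bulb [ 463.9574239  -133.31693677   51.7       ]
lens [ 415.65820041 -136.85814901  125.        ] [ 382.1775866  -137.45407816  154.        ] 1.0197130953567106
```

```bash
python3 -m handwheel '[[0.04,-0.002,0,1.2],[0.0815,-0.0038,0,1.2],[0.0815,-0.0038,0.03,1.2],[0.0815,-0.0038,0.062,1.2],[0.0815,-0.0038,0.062,1.2]]';python3 -m handwheel '[[0,0,0,0],[0,0,0,0]]'
python3 - <<'E'
from h import *
print(read_state()['eef_pos'],read_state()['eef_rot'])
im,c=snap('wrist','w4.png'); np.save('w4c.npy',c,allow_pickle=True)
s,cs=snap('side','s4.png'); t,ct=snap('top','t4.png')
s=s[150:220,210:330,::-1]; A=cv2.resize(s,(600,350),interpolation=2)
cv2.imwrite('pics/w4v.png',np.vstack([cv2.resize(im[100:300,156:356,::-1],(600,600))]))
E
```

```text
clock: 6.3
eef_pos: [462.4, -132.1, 69.1]
eef_rot: [3.139, -0.001, -0.016]
wrist_force: [1.0, 0.8, 0.1]
finger_gap: 53.7
clock: 6.55
eef_pos: [462.9, -132.3, 70.2]
eef_rot: [3.138, -0.003, -0.016]
wrist_force: [0.3, -0.7, 0.1]
finger_gap: 53.8
[ 462.91216868 -132.34015622   70.19981781] [ 3.13802076e+00 -2.69089725e-03 -1.56195715e-02]
```

View pics/w4v.png

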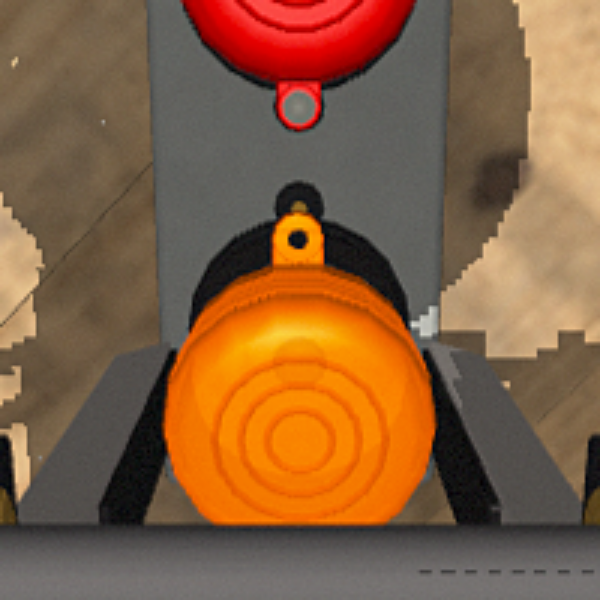

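The ear hole is at (255.3,179.7) in the full frame, just below its boss at (255.7,168.3). The red lens's screw is at (255.7,135.7).

Run:
```python
from h import *
c=np.load('w4c.npy',allow_pickle=True).item()
b=onz(c,255.7,168.0,23.7);e=onz(c,255.3,179.7,63.2);r=onz(c,256.3,247,92.2);s=onz(c,255.7,135.7,29)
print('boss',b,'ear',e,'ring',r,'redscrew',s)
print('lens ang',np.degrees(np.arctan2(*(e-r)[1::-1])),'axis',np.degrees(np.arctan2(*(s-b)[1::-1])))
```

```text
boss [ 498.29093876 -133.84010531   23.7       ] ear [ 496.74753545 -133.37291594   63.2       ] ring [ 463.63543998 -133.35269497   92.2       ] redscrew [ 522.95148633 -134.16829406   29.        ]
lens ang -0.03498950198653519 axis -0.7624615808151254
```

```bash
python3 -m handwheel '[[0.0004,0.0002,0.006,0.5],[0.0004,0.0002,0.012,0.5],[0.0004,0.0002,0.018,0.5],[0.0004,0.0002,0.02,0.5],[0.0004,0.0002,0.02,0.5]]' 1 34
```

```text
clock: 7.32
eef_pos: [463.1, -132.5, 49.6]
eef_rot: [3.138, -0.002, -0.025]
wrist_force: [0.9, -0.5, -0.2]
finger_gap: 53.8
```

```bash
python3 -m handwheel '[[0,0,0.001,0],[0,0,0.002,0],[0,0,0.003,0],[0,0,0.003,0]]' 1 34;  python3 -m handwheel '[[0,0,0.001,0],[0,0,0.002,0],[0,0,0.002,0]]'
```

```text
clock: 7.82
eef_pos: [463.4, -132.6, 47.1]
eef_rot: [3.138, -0.003, -0.025]
wrist_force: [-1.0, 1.4, 4.4]
finger_gap: 53.4
clock: 8.2
eef_pos: [463.9, -132.8, 45.7]
eef_rot: [3.138, -0.004, -0.025]
wrist_force: [-0.6, 0.6, 6.8]
finger_gap: 53.9
```

```bash
python3 -m handwheel '[[-0.0003,0,0.001,0],[-0.0003,0,0.002,0],[-0.0003,0,0.002,0]]' 1 34;  python3 -m handwheel '[[-0.0003,0,0.001,0],[-0.0003,0,0.002,0],[-0.0003,0,0.002,0]]'
```

```text
clock: 8.57
eef_pos: [463.8, -132.8, 43.9]
eef_rot: [3.137, -0.005, -0.025]
wrist_force: [-0.2, 0.3, 2.3]
finger_gap: 54.0
clock: 8.95
eef_pos: [463.1, -132.7, 41.2]
eef_rot: [3.138, -0.004, -0.025]
wrist_force: [1.3, -0.3, -8.5]
finger_gap: 53.9
```

Clicked: the force has turned to a pull of about 9 N. I'll press on into the seal.

```bash
python3 -m handwheel '[[0.0002,0,0.001,0],[0.0002,0,0.002,0],[0.0002,0,0.003,0],[0.0002,0,0.003,0]]' 1 34;  python3 -m handwheel '[[0,0,0.001,0],[0,0,0.0015,0],[0,0,0.0015,0]]'
```

```text
clock: 9.45
eef_pos: [463.4, -132.7, 38.5]
eef_rot: [3.138, -0.004, -0.025]
wrist_force: [-1.7, 1.5, 3.3]
finger_gap: 53.7
clock: 9.82
eef_pos: [463.5, -132.8, 37.3]
eef_rot: [3.138, -0.004, -0.025]
wrist_force: [-3.6, 2.6, 7.6]
finger_gap: 53.5
```

```bash
python3 -m handwheel '[[-0.0003,-0.0002,0.0008,0],[-0.0003,-0.0002,0.0014,0],[-0.0003,-0.0002,0.0014,0],[-0.0003,-0.0002,0.0014,0]]';  python3 -m handwheel '[[0,0,0.0005,0],[0,0,0.0005,0],[0,0,0.0005,0]]'
```

```text
clock: 10.32
eef_pos: [463.6, -132.8, 36.5]
eef_rot: [3.137, -0.005, -0.025]
wrist_force: [-4.0, 0.1, 9.8]
finger_gap: 53.5
clock: 10.7
eef_pos: [463.6, -132.8, 36.5]
eef_rot: [3.137, -0.005, -0.025]
wrist_force: [-4.8, 2.1, 9.3]
finger_gap: 53.7
```

```bash
python3 -m handwheel '[[-0.0004,-0.0002,0.001,0],[-0.0004,-0.0002,0.0016,0],[-0.0004,-0.0002,0.0016,0],[-0.0004,-0.0002,0.0016,0]]';python3 -m handwheel '[[-0.0004,-0.0002,0.0016,0],[-0.0004,-0.0002,0.002,0],[-0.0004,-0.0002,0.002,0],[-0.0004,-0.0002,0.002,0]]'
```

```text
clock: 11.2
eef_pos: [463.6, -132.8, 35.9]
eef_rot: [3.137, -0.006, -0.024]
wrist_force: [-5.4, 1.8, 16.1]
finger_gap: 53.7
clock: 11.7
eef_pos: [463.8, -132.8, 35.7]
eef_rot: [3.136, -0.008, -0.024]
wrist_force: [-10.6, 3.6, 30.7]
finger_gap: 53.3
```

Home: the TCP stopped at 35.7 mm and the force rose quickly, so the ears are on their bosses. I'll ease to about 20 N and check.

```bash
python3 -m handwheel '[[-0.0004,0,0.0013,0],[-0.0004,0,0.0013,0],[-0.0004,0,0.0013,0]]'
python3 - <<'E'
from h import *
im,c=snap('wrist','w5.png'); s,cs=snap('side','s5.png'); np.save('w5c.npy',c,allow_pickle=True)
for i in range(8): cams.camera('top')
print(read_state()['eef_pos'],read_state()['wrist_force'])
cv2.imwrite('pics/w5v.png',np.hstack([cv2.resize(im[100:280,166:346,::-1],(450,450),interpolation=2),cv2.resize(s[160:215,235:290+0,::-1],(345,450),interpolation=2)]))
E
```

```text
clock: 12.08
eef_pos: [463.8, -132.8, 35.7]
eef_rot: [3.136, -0.009, -0.024]
wrist_force: [-8.6, 4.4, 23.0]
finger_gap: 53.4
[ 463.75817798 -132.79091032   35.75212944] [-8.08915021  3.70858832 22.33321297]
```

View pics/w5v.png

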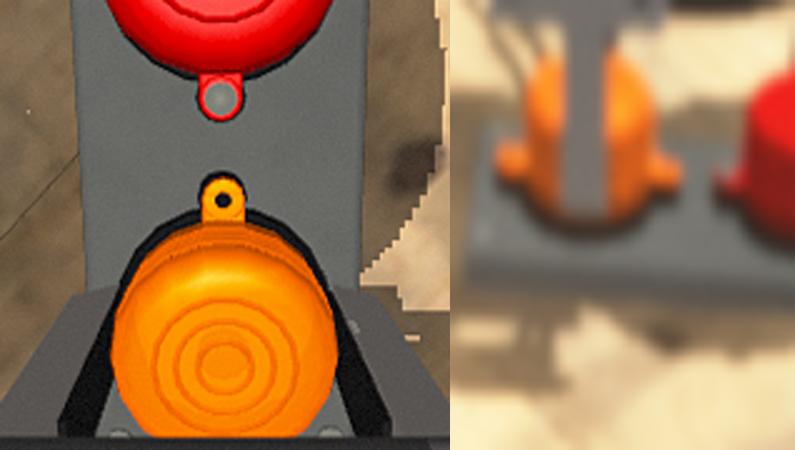

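```bash
python3 -c "
from cell import manip;print(manip.sign_off())"
```

```text
the job is handed in; nothing more can be done
None
```

The lens is fitted on the bare lamp and the arm is still holding it pressed down, so the screws can go in. I handed the job in at about 12.6 s of the 50 s allowed; no verdict came back.

**How it went:** I gripped the lens across its ears with up to 34 N, carried it over the lamp and lined it up using the wrist camera. Then I pressed it straight down. The click showed as up to about 7 N of resistance at my readings, turning to a pull of about 8.5 N. After that the seal pushed back as described, until the ears met the bosses.

**Last checks:**
- **Depth:** the tool stopped at 35.7 mm, and I had worked out 35.9 mm for full depth. The force rose sharply there, which fits the ears sitting on the bosses with no slip in the grip.
- **Press:** it peaked at about 31 N while seating. I eased it to about 22 N vertically, and it stayed steady over the last half second.
- **Alignment:** in the last wrist picture the visible ear sits on its boss, in line with the red lens's screw. The tool is about 0.01 rad off level.
- **Sideways force:** about 9 N remains, pushing mostly towards the robot. The estimated position error is under 1 mm, but I did not measure it again at the end.
- **Other items:** I saw no contact with the glass, tape measure, screwdriver or roll of tape. I did not measure their positions again.

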